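# Clamp a printed sensor plate by its edges and run it through a tilt check

## Robot

A 7-joint arm with a two-finger parallel gripper is mounted at the origin on the work surface. World frame = base frame: x ahead of the robot, y to its left, z up, the work surface at z = 0. Lengths are in m, angles in rad, forces in N, time in s.
With the tool pointing down it reaches from about 0.4 to 0.9 m from the base axis. Payload 5.5 kg.
Tool frame: the origin (TCP) lies between the finger pads; the fingertips stand 25 mm ahead of it and the grasp point (between the pads) lies 6 mm ahead of it; z points along the fingers, y is the line along which they close (so a half turn about z gives the same grasp; the last joint's range is limited). The gripper opens to 92 mm and grips with 3 to 60 N. Pads are 19 mm wide; open, the fingers measure 130 mm over their backs; the gripper's body (75 mm by 190 mm) begins 47 mm behind the grasp point.
Start: joints at [-0.91, 0.501, -0.427, 1.55, 0.221, 1.138, -0.21], TCP at [0.252, 0.599, 0.252] pointing down, gripper open.
Joint ranges: [-2.88, 2.88], [-0.31, 2.03], [-1.54, 1.56], [0.2, 2.42], [-1.41, 4.55], [0.19, 2.02], [-2.57, 2.57]. Speed limits (rad/s): [2.57, 2.57, 3.14, 3.14, 3.14, 3.14, 3.14].

## Interface

Orientations are given as a unit quaternion [x, y, z, w].
In Python, from rig import ctrl, cams gives the robot as it stands.
- The arm moves only by the tool apply_moves, never from a script. Its argument "commands" is a list of rows, each an object of numbers: "x", "y", "z": the shift along the tool's x, y, z in units of 50 mm (1.0 is 50 mm); "ax", "ay", "az": the turn, a rotation vector about the tool's x, y, z in units of 6 degrees (1.0 is 6 degrees). A call has 1 to 20 rows; each row is the pose to reach, as a shift and turn from the pose commanded when the call began, along the tool's axes at that moment; what a row does not reach only later rows make up. A row lasts 1/10 s, in which the tool goes at most 50 mm and 8.59 degrees, less where a joint would pass 70% of its speed; a pose out of reach is approached as far as the arm can. A call with a gripper value outside its range is refused whole. "fingers" is the finger opening in mm, from 0 to 91.8, set as the call begins (left out, the last holds). The fingers move at their own pace and stop on an object; "force" is the grip in N (left out, the last holds). Time passes only in rows, so rows that repeat a pose let the fingers close. It gives the time, the measured TCP pose, the force, the opening and the grip force at its end, in the units of the state.
- ctrl.sense(): the state, without advancing time (a new reading comes with each control period).
- cams.read_camera(name): name is "scene" or "top" or "wrist"; returns (picture, depth): 384x512x3 uint8, blue, green, red; 384x512 float32, m along the optical axis (not along the pixel's ray), 0 where there is no reading.
- cams.camera_params(name): a dict with "mtx" (3x3 intrinsics, pixels), "rvec" (rotation vector, rad) and "tvec" (3), from world to camera coordinates, as OpenCV has them. Camera axes: x right, y down, z forward; pixel columns grow to the right and rows downward; lengths in m; the calibration is good to about 2 mm. A picture is of the moment at which its call begins: read the wrist's pose just before it. camera_params takes no time and is no camera call; for the wrist camera it gives the pose at the moment of the call.
- ctrl.sign_off(): hands the job in; it is judged then, once.
The state is a dict: "t": time; "joint_positions": joint angles; "joint_velocities": joint speeds; "joint_torque": joint torques, N m; "position": TCP position; "tcp_rot": TCP orientation; "ft_force": force on the tool from outside, world axes, zero at the start; "moment": the same for the moment, N m; "grip_width": finger opening in m; "gripper_force": force on a finger pad.
Only numpy, scipy, OpenCV 4.12 (cv2) and the standard library are available. Lean on these libraries where they do the work, as an engineer would, in place of code of your own. Each camera call takes 0.05 s, during which the arm holds its last target. There are 200 camera calls.

## Task

Take the printed ceramic plate off the sloped rack by its long edges and lay it gently on the rails of the tilting cradle; nothing may touch the printed part of its faces. Let go, push the sliding jaw up by feel until it presses the plate firmly but gently (5 to 10 N, well below 40 N) against the stop. Then raise the cradle by its bar to 30 degrees, hold a second and bring it back level, the plate in place and the jaw against it; leave other things where they are.

Things in the scene. Friction and masses are not known exactly. Their poses are not given: they have to be found in the camera images.
- plate: white ceramic sensor plate, a flat slab 64 (its x) x 120 (its y) x 6 mm (z), 0.13 to 0.25 kg, copper grid printed on both faces; origin at its very centre. The printed part of each face, all but a bare rim 12 mm wide, must touch nothing. Starts face up on the sloped rack, x axis pointing up the slope, y level.
- rack: black rack, base 130 (x) x 150 (y) x 12 mm, origin at the centre of its underside; its slope rises 25 degrees towards +x. Ledges carry the plate's short ends (last 9 mm), 85 mm above the table at mid-plate; two small lips hold the ends of its lower long edge. The middle 100 mm of both long edges is free, also below (55 mm of air under the lower edge).
- test_box: grey test box 170 x 250 mm, 50 mm high, with a small red rocker switch on top at a front corner (not used); origin on the table below the middle of the cradle's seat. It carries the tilting cradle.
- cradle_seat (a point): middle of the aluminium cradle's seat at rail-top height, 95 mm above the table; y along the rails, z up. Rails at x = +-24 to +-40 mm, y = +-28 to +-88 mm (between them finger gaps, 45 mm of air below). Lips 5 mm high at x = +-34.5 mm guide the long edges. The plate lies with its long side along y, either way round; centred here it clears jaw and stop by 4 mm or more.
- cradle_stop_end (a point): on the cradle at the +y end of the seat (80 mm from cradle_seat, rail-top height). An adjustable steel stop block closes this end; its flat face looks to -y and has been left anywhere from here to 16 mm towards the seat's middle. It is locked (holds well over 50 N); its position is not measured: find it by touch.
- jaw: dark steel sliding jaw at the cradle's -y end; origin at the middle of its flat face (looks to +y) at rail-top height, axes as cradle_seat's. Starts at y = -92 to -80 mm, can go to -36. Reaches 14 mm behind the face; the upright fin at its back (28 mm wide in x, top 33 mm above the rails) is pushed. Drags with about 6 N, the plate with 1 to 3 N more; stays (and keeps its squeeze) when let go.
- cradle_bar (a point): middle of the cradle's round handle bar (12 mm in diameter, 172 mm long, along y) on its -x side; in cradle_seat's frame at x = -78, z = +5 mm. 45 mm of air below it; 40 mm between bar and plate edge.
- cradle_hinge (a point): point on the cradle's hinge axis, which runs along y; in cradle_seat's frame at x = +62, z = -29 mm.
- cradle (a joint): cradle tilt in rad: 0 = level (resting on its feet), grows as the bar is raised about the hinge, at most 0.7; 30 degrees = 0.524. Stiff hinge: takes about 8 N at the bar to raise, 2 to 4 N to push down, and stays where it is left.
- load_cell: polished steel load cell, a stepped cylinder 60 mm in diameter and 62 mm tall, standing between the rack and the test box or a little beyond; origin at the centre of its underside. A bystander.
- lid: white plastic sensor lid, an upturned shallow box 100 x 70 x 20 mm; origin at the centre of its underside. A bystander.
- shim2: top one of a stack of three copper shims, each 80 x 50 x 4 mm; origin at the centre of its underside. A bystander.
- fixture_plate: black steel plate 110 x 90 x 12 mm with four holes; origin at the centre of its underside. A bystander.
- screwdriver: black-handled screwdriver 170 mm long, lying between the rack and the test box; origin under its middle. A bystander.

How it is judged:
By the outcome, as a careful person would: the job done as asked, in the order asked, and still so for the second after the job is handed in, with the robot touching nothing.
It also fails if it takes over 72 s, if anything falls off the work surface, if the arm or the gripper's body presses on something with over 40 N, if the wrist force passes 120 N, or if a joint passes its speed limit or range.

## Working session

There is one attempt and no reset: what is moved stays moved. The work goes in short steps, Python scripts to look and compute and a tool call to move; the robot and the scene stay as the last step left them, time stands still between calls to the robot, and variables do not carry over. Pictures are saved under pics/ and viewed, at most 10 in all, crops included, and the job is handed in when it is done.

Besides the shell and the picture viewer there is one more tool, called after "Call:" in YAML: its name, and indented under it one key for each argument. apply_moves: Moves the arm, as the interface text tells. Its arguments: {"type":"object","properties":{"commands":{"type":"array"},"fingers":{"type":"number"},"force":{"type":"number"}},"required":["commands"]}

```bash
ls; mkdir -p pics
cat > h.py <<'E'
import numpy as np,cv2
from rig import ctrl,cams
from scipy.spatial.transform import Rotation as R
def cloud(n):
    p=cams.camera_params(n); im,d=cams.read_camera(n)
    K=p['mtx'];Rm=cv2.Rodrigues(np.array(p['rvec'],float))[0];t=np.array(p['tvec'],float).ravel()
    v,u=np.mgrid[0:384,0:512]
    P=np.stack([(u-K[0][2])/K[0][0]*d,(v-K[1][2])/K[1][1]*d,d],-1)
    W=(P-t)@Rm
    W[d==0]=np.nan
    return im,d,W
E
python3 - <<'E'
from h import *
s=ctrl.sense();print({k:np.round(s[k],3) for k in s})
for n in ('scene','top'):
    im,d,W=cloud(n);np.savez(''+n+'.npz',im=im,W=W)
    cv2.imwrite('pics/%s0.png'%n,im)
    p=cams.camera_params(n);Rm=cv2.Rodrigues(np.array(p['rvec'],float))[0];print(n,-Rm.T@np.array(p['tvec']).ravel(),Rm[2],p['mtx'][0][0],(d>0).mean())
E
```

```text
pics
{'t': np.float64(0.0), 'joint_positions': array([-0.91 ,  0.502, -0.427,  1.551,  0.221,  1.138, -0.21 ]), 'joint_velocities': array([ 0.   ,  0.   ,  0.001,  0.001, -0.001, -0.001,  0.   ]), 'joint_torque': array([ 1.0000e-03, -5.6660e+01, -5.8170e+00, -2.7912e+01, -6.9000e-02,
        3.1000e-02,  0.0000e+00]), 'position': array([0.252, 0.599, 0.251]), 'tcp_rot': array([ 0.198,  0.98 , -0.001, -0.   ]), 'ft_force': array([0.729, 0.04 , 0.617]), 'moment': array([-0.024,  0.01 , -0.003]), 'gripper_force': np.float64(0.0), 'grip_width': np.float64(0.092)}
scene [1.01724574 0.37217217 0.73798283] [-0.47868066 -0.43679381 -0.7616272 ] 377.4574917473021 0.9961954752604166
top [ 0.54442253 -0.02667785  0.95373765] [ 0.10202104  0.02255217 -0.99452657] 387.2586707279889 0.9957784016927084
```

View pics/top0.png

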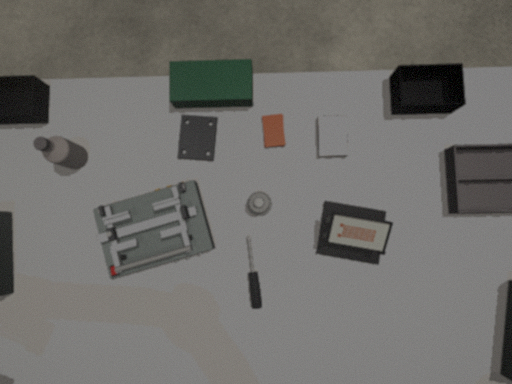

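View pics/scene0.png

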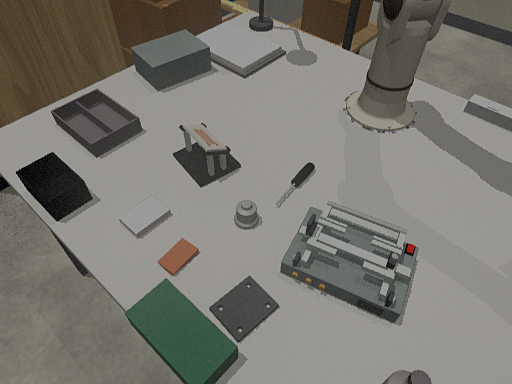

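The top view shows the rack and plate at about (355,233), the test box and cradle at (155,228), the load cell at (259,203) and the screwdriver at (252,270). I'll measure from the point clouds.

Run:
```python
import numpy as np,cv2
T=np.load('top.npz');im,W=T['im'],T['W']
for u,v in [(355,233),(155,228),(259,203),(252,270),(330,136)]: print(u,v,np.round(W[v,u],3))
a=cv2.resize(im[170:285,85:225],None,fx=4,fy=4,interpolation=2)
b=cv2.resize(im[190:275,305:405],None,fx=4,fy=4,interpolation=2)
c=np.zeros((600,800,3),np.uint8)
S=np.load('scene.npz');si=S['im']
d=cv2.resize(si[195:320,275:425],None,fx=2.6,fy=2.6,interpolation=2)
e=cv2.resize(si[115:190,165:245],None,fx=2.9,fy=2.9,interpolation=2)
a=cv2.resize(im[175:280,90:220],None,fx=3.4,fy=3.4,interpolation=2)
b=cv2.resize(im[198:268,312:396],None,fx=3.4,fy=3.4,interpolation=2)
for q,(r,k) in ((a,(0,0)),(b,(360,0)),(d,(0,410+0)),(e,(360,410))):
    h=min(q.shape[0],600-r);w=min(q.shape[1],800-k);c[r:r+h,k:k+w]=q[:h,:w]
c=np.clip(c.astype(float)*1.4,0,255).astype(np.uint8)
cv2.imwrite('pics/crop.png',c)
# plate plane (top & scene)
for n in('top','scene'):
    D=np.load(n+'.npz');w=D['W'];i=D['im'].astype(int)
    cen=T['W'][233,355]
    m=(np.linalg.norm(w[...,:2]-cen[:2],axis=-1)<.09)&(w[...,2]>.066)&(i.max(-1)>85)
    p=w[m];c0=p.mean(0);
    for _ in range(3):
        u,s,vt=np.linalg.svd(p-c0,full_matrices=False);nn=vt[2]*np.sign(vt[2][2])
        k=abs((w-c0)@nn)<.005;q=w[k&m];p=q;c0=p.mean(0)
    rect=None
    hz=np.array([-nn[0],-nn[1],0]);hz/=np.linalg.norm(hz);yy=np.cross([0,0,1],hz);xx=np.cross(yy,nn)
    a=(p-c0)@xx;b=(p-c0)@yy
    print(n,len(p),'n',nn.round(3),'tilt',np.degrees(np.arccos(nn[2])).round(1),'ext',np.percentile(a,[0,2,98,100]).round(4),np.percentile(b,[0,2,98,100]).round(4))
    cc=c0+xx*(a.min()+a.max())/2+yy*(b.min()+b.max())/2
    print(' topface centre',cc.round(4),'x',xx.round(3),'yaw',np.degrees(np.arctan2(xx[1],xx[0])).round(2))
```

```text
355 233 [ 0.537 -0.225  0.09 ]
155 228 [0.556 0.231 0.049]
259 203 [ 0.609 -0.014  0.063]
252 270 [0.453 0.007 0.015]
330 136 [ 0.773 -0.19   0.021]
top 1516 n [-0.415  0.081  0.906] tilt 25.0 ext [-0.0402 -0.032   0.0307  0.0316] [-0.0671 -0.0578  0.0577  0.0603]
 topface centre [ 0.5337 -0.2341  0.0891] x [ 0.89  -0.173  0.423] yaw -11.01
scene 588 n [-0.399  0.08   0.914] tilt 24.0 ext [-0.0448 -0.0352  0.0296  0.0304] [-0.0712 -0.0621  0.056   0.0589]
 topface centre [ 0.5348 -0.2304  0.088 ] x [ 0.896 -0.18   0.407] yaw -11.38
```

View pics/crop.png

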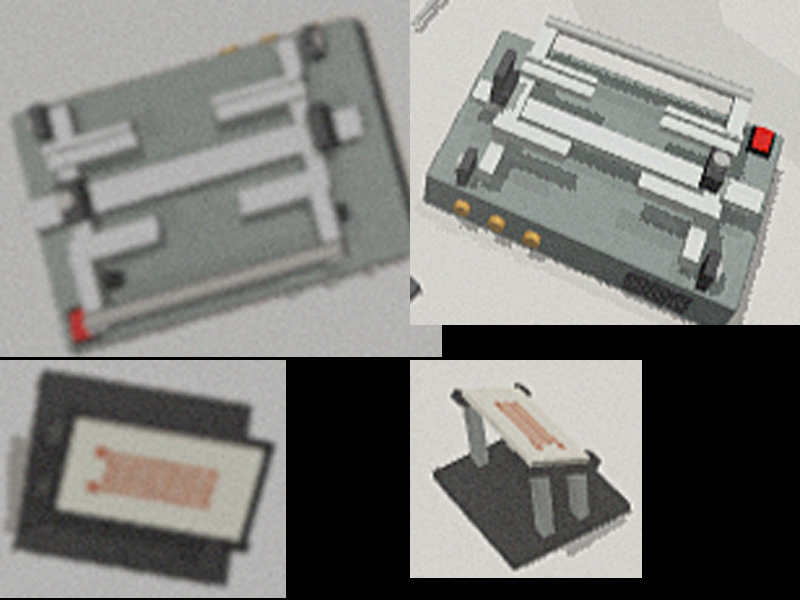

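The image shows +x up and +y left. The stop (dark block with a white knob) is on the left, the jaw on the right, and the bar is nearest the robot. Next I'll fit the cradle.

Run:
```python
import numpy as np,cv2
for n in('top','scene'):
    D=np.load(n+'.npz');w=D['W'];i=D['im'].astype(int)
    near=np.linalg.norm(w[...,:2]-[.556,.231],axis=-1)<.19
    # box top
    m=(near&(w[...,2]>.035)).astype(np.uint8)
    pts=w[m>0][:,:2].astype(np.float32)
    r=cv2.minAreaRect(pts*1000);print(n,'box rect',r, 'boxz',np.median(w[near&(abs(w[...,2]-.05)<.01)][:,2]).round(4))
    z=w[...,2]
    for lo,hi in((.088,.1),(.1,.112),(.112,.15)):
        m=(near&(z>lo)&(z<hi)).astype(np.uint8)
        k,l,st,c=cv2.connectedComponentsWithStats(m)
        for j in range(1,k):
            if st[j,4]>=12:
                p=w[l==j];rr=cv2.minAreaRect((p[:,:2]*1000).astype(np.float32))
                print('  z',lo,st[j,4],p.mean(0).round(4),'rect',np.round(rr[0],1),np.round(rr[1],1),round(rr[2],1),'px',c[j].round(0),'zmax',p[:,2].max().round(3), 'gray',i[l==j].mean().round(0))
```

```text
top box rect ((556.4119873046875, 238.99229431152344), (171.7208709716797, 250.99807739257812), 15.315918922424316) boxz 0.049
  z 0.088 206 [0.6108 0.1938 0.0951] rect [610.9 194. ] [18.3 60.2] 13.2 px [166. 203.] zmax 0.1 gray 118.0
  z 0.088 200 [0.5803 0.3049 0.0948] rect [580.8 305.1] [16.4 61. ] 15.5 px [116. 218.] zmax 0.1 gray 117.0
  z 0.088 242 [0.5445 0.17   0.0958] rect [528.6 172. ] [60.6 59.8] 12.9 px [176. 233.] zmax 0.1 gray 119.0
  z 0.088 23 [0.5454 0.3081 0.094 ] rect [546.3 308. ] [27.4  2.4] 11.4 px [115. 233.] zmax 0.099 gray 45.0
  z 0.088 253 [0.5107 0.292  0.0955] rect [503.  284.3] [49.1 60.4] 15.3 px [121. 249.] zmax 0.1 gray 116.0
  z 0.1 14 [0.5915 0.1453 0.1061] rect [591.5 145.4] [27.8  0.6] 15.7 px [186. 211.] zmax 0.111 gray 42.0
  z 0.1 76 [0.5449 0.3131 0.1054] rect [545.  314.4] [27.7 15.3] 17.0 px [111. 234.] zmax 0.112 gray 63.0
  z 0.1 457 [0.4943 0.2138 0.1037] rect [490.7 217. ] [ 48.8 176.8] 28.4 px [155. 256.] zmax 0.109 gray 100.0
  z 0.1 14 [0.5077 0.3061 0.1011] rect [507.4 305.6] [ 7.6 15. ] 16.9 px [114. 251.] zmax 0.103 gray 124.0
  z 
[... 1142 characters left out ...]
8.6] [16.7  7.6] 72.9 px [389. 266.] zmax 0.1 gray 38.0
  z 0.1 550 [0.4978 0.2301 0.1035] rect [507.5 227.5] [ 53.2 173.9] 14.0 px [367. 220.] zmax 0.109 gray 126.0
  z 0.1 62 [0.5948 0.1576 0.1051] rect [591.6 158.3] [12.7 31.6] 89.9 px [312. 228.] zmax 0.112 gray 51.0
  z 0.1 76 [0.5517 0.318  0.1063] rect [546.8 317.3] [29.2 13.9] 15.9 px [392. 260.] zmax 0.112 gray 54.0
  z 0.1 26 [0.5879 0.3085 0.1008] rect [588.4 308.5] [ 6.1 28.9] 18.0 px [377. 271.] zmax 0.103 gray 145.0
  z 0.112 75 [0.5952 0.1531 0.1246] rect [592.9 151.8] [29.2  8.4] 15.2 px [311. 221.] zmax 0.13 gray 58.0
  z 0.112 34 [0.5477 0.3177 0.1149] rect [547.3 317.5] [10.3 12.1] 42.0 px [394. 256.] zmax 0.117 gray 115.0
```

```bash
cat >> h.py <<'E'
def frame(yax,zax):
    z=np.array(zax,float);z/=np.linalg.norm(z);y=np.array(yax,float);y-=z*(y@z);y/=np.linalg.norm(y)
    return np.stack([np.cross(y,z),y,z],1)
def rel(pos,M):
    s=ctrl.sense();C=R.from_quat(s['tcp_rot'])
    d=C.inv().apply(np.array(pos)-s['position'])/.05
    r=(C.inv()*R.from_matrix(M)).as_rotvec(degrees=True)/6
    print('xyz',d.round(3),'a',r.round(3),'t',s['t'],'rows',np.linalg.norm(d),np.linalg.norm(r)*6/8.59)
def yaw(a): return np.array([np.cos(np.radians(a)),np.sin(np.radians(a)),0])
E
python3 - <<'E'
from h import *
rel([.53,.23,.36],frame(yaw(15.3),[0,0,-1]))
p=cams.camera_params('wrist');Rm=cv2.Rodrigues(np.array(p['rvec'],float))[0];s=ctrl.sense()
C=R.from_quat(s['tcp_rot']);print('cam in tool',C.inv().apply(-Rm.T@np.array(p['tvec']).ravel()-s['position']),C.inv().apply(Rm[2]),p['mtx'][0])
E
```

```text
xyz [-7.989 -4.645 -2.176] a [-1.600e-02  7.000e-03  8.652e+00] t 0.1 rows 9.494249288651933 6.043096920835039
cam in tool [ 0.07562747 -0.00051712 -0.13316277] [-2.78901010e-01  6.19853567e-04  9.60319656e-01] [266.50767328   0.         252.17879462]
```

Call:
apply_moves:
  commands:
    - {"x": -1,"y": -0.6,"z": -1.5,"az": 1}
    - {"x": -8,"y": -4.65,"z": -2.2,"az": 8.65}
    - {"x": -8,"y": -4.65,"z": -2.2,"az": 8.65}
    - {"x": -8,"y": -4.65,"z": -2.2,"az": 8.65}
    - {"x": -8,"y": -4.65,"z": -2.2,"az": 8.65}
    - {"x": -8,"y": -4.65,"z": -2.2,"az": 8.65}
    - {"x": -8,"y": -4.65,"z": -2.2,"az": 8.65}
    - {"x": -8,"y": -4.65,"z": -2.2,"az": 8.65}
    - {"x": -8,"y": -4.65,"z": -2.2,"az": 8.65}
    - {"x": -8,"y": -4.65,"z": -2.2,"az": 8.65}
    - {"x": -8,"y": -4.65,"z": -2.2,"az": 8.65}
    - {"x": -8,"y": -4.65,"z": -2.2,"az": 8.65}
    - {"x": -8,"y": -4.65,"z": -2.2,"az": 8.65}
    - {"x": -8,"y": -4.65,"z": -2.2,"az": 8.65}

```text
schema error: expected keys x, y, z, ax, ay, az
```

Call:
apply_moves:
  commands:
    - {"x": -1,"y": -0.6,"z": -1.5,"ax": 0,"ay": 0,"az": 1}
    - {"x": -8,"y": -4.65,"z": -2.2,"ax": 0,"ay": 0,"az": 8.65}
    - {"x": -8,"y": -4.65,"z": -2.2,"ax": 0,"ay": 0,"az": 8.65}
    - {"x": -8,"y": -4.65,"z": -2.2,"ax": 0,"ay": 0,"az": 8.65}
    - {"x": -8,"y": -4.65,"z": -2.2,"ax": 0,"ay": 0,"az": 8.65}
    - {"x": -8,"y": -4.65,"z": -2.2,"ax": 0,"ay": 0,"az": 8.65}
    - {"x": -8,"y": -4.65,"z": -2.2,"ax": 0,"ay": 0,"az": 8.65}
    - {"x": -8,"y": -4.65,"z": -2.2,"ax": 0,"ay": 0,"az": 8.65}
    - {"x": -8,"y": -4.65,"z": -2.2,"ax": 0,"ay": 0,"az": 8.65}
    - {"x": -8,"y": -4.65,"z": -2.2,"ax": 0,"ay": 0,"az": 8.65}
    - {"x": -8,"y": -4.65,"z": -2.2,"ax": 0,"ay": 0,"az": 8.65}
    - {"x": -8,"y": -4.65,"z": -2.2,"ax": 0,"ay": 0,"az": 8.65}
    - {"x": -8,"y": -4.65,"z": -2.2,"ax": 0,"ay": 0,"az": 8.65}
    - {"x": -8,"y": -4.65,"z": -2.2,"ax": 0,"ay": 0,"az": 8.65}

```text
t: 1.5
position: [0.5293, 0.2317, 0.3613]
tcp_rot: [0.605, 0.796, -0.0, -0.001]
ft_force: [0.3, 0.7, -0.6]
grip_width: 0.0919
gripper_force: 0.0
```

Run:
```python
from h import *
im,d,w=cloud('wrist');cv2.imwrite('pics/w1.png',cv2.convertScaleAbs(im,alpha=1.3));np.savez('w1.npz',im=im,W=w)
near=np.linalg.norm(w[...,:2]-[.556,.231],axis=-1)<.19
z=w[...,2];i=im.astype(int)
for lo,hi in((.089,.0985),(.0985,.112),(.112,.15)):
    m=(near&(z>lo)&(z<hi)).astype(np.uint8)
    k,l,st,c=cv2.connectedComponentsWithStats(m)
    for j in range(1,k):
        if st[j,4]>=30:
            p=w[l==j];rr=cv2.minAreaRect((p[:,:2]*1000).astype(np.float32))
            print('  z',lo,st[j,4],p.mean(0).round(4),'rect',np.round(rr[0],1),np.round(rr[1],1),round(rr[2],1),'px',c[j].round(0),'zmed',np.median(p[:,2]).round(4),'zmax',p[:,2].max().round(3))
print((d>0).mean())
n=np.array([-.415,.081,.906]);c=np.array([.5337,-.2335,.089])-.003*n
M=frame([.89,-.173,.423],-n)
rel(c+n*(.16-.006),M)
```

```text
z 0.089 294 [0.5222 0.2916 0.0951] rect [522.4 291.2] [ 8.9 58.1] 15.8 px [259. 124.] zmed 0.0951 zmax 0.097
  z 0.089 345 [0.5781 0.3071 0.095 ] rect [578.4 306.6] [11.  58.5] 15.4 px [299. 125.] zmed 0.0951 zmax 0.098
  z 0.089 266 [0.552  0.1808 0.0949] rect [550.4 179.3] [13.9 60.4] 16.3 px [258. 199.] zmed 0.095 zmax 0.098
  z 0.089 294 [0.6088 0.1962 0.0949] rect [609.1 195.4] [14.3 61. ] 11.9 px [295. 200.] zmed 0.095 zmax 0.098
  z 0.089 42 [0.5308 0.157  0.0932] rect [530.7 156.9] [32.2  1. ] 16.1 px [241. 210.] zmed 0.093 zmax 0.097
  z 0.089 37 [0.5884 0.1605 0.0932] rect [588.3 160.8] [26.4  1.7] 15.5 px [276. 217.] zmed 0.0942 zmax 0.098
  z 0.0985 1586 [0.5002 0.2335 0.1031] rect [507.3 227.3] [ 51.4 175.6] 15.4 px [234. 158.] zmed 0.103 zmax 0.108
  z 0.0985 165 [0.5855 0.3102 0.1   ] rect [585.7 309.1] [ 5.8 57.3] 15.4 px [305. 124.] zmed 0.1 zmax 0.103
  z 0.0985 165 [0.5446 0.3162 0.1072] rect [545.3 316.3] [28.1 13.4] 15.7 px [280. 112.] zmed 0.1071 zmax 0.112
  z 0.0985 133 [0.6164 0.1987 0.1   ] rect [616.7 197.5] [ 5.8 59.4] 15.9 px [301. 201.] zmed 0.0999 zmax 0.102
  z 0.0985 124 [0.5888 0.1576 0.105 ] rect [589.1 157.4] [27.5  7.2] 14.8 px [276. 221.] zmed 0.105 zmax 0.112
  z 0.112 62 [0.5453 0.3164 0.1151] rect [545.2 316.2] [ 9.9 10.5] 15.7 px [281. 112.] zmed 0.1152 zmax 0.117
  z 0.112 170 [0.5901 0.1527 0.1238] rect [590.8 151.3] [28.1  8.3] 14.3 px [277. 229.] zmed 0.1267 zmax 0.13
0.9957326253255209
xyz [-8.418 -3.541  2.711] a [-4.102 -0.969  4.343] t 1.55 rows 9.526182023175217 4.227363321352643
```

View pics/w1.png

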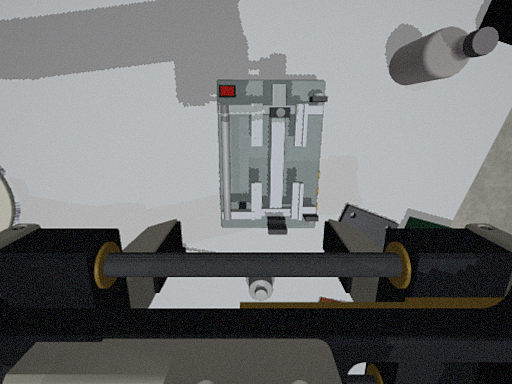

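The wrist view shows the cradle clearly, with rails at about px (259,124), (299,125), (258,199) and (295,200). That puts the seat at (0.565, 0.243), yaw 15.3°. Now to the plate.

Call:
apply_moves:
  commands:
    - {"x": -8.42,"y": -3.54,"z": 2.71,"ax": -4.1,"ay": -0.97,"az": 4.34}
    - {"x": -8.42,"y": -3.54,"z": 2.71,"ax": -4.1,"ay": -0.97,"az": 4.34}
    - {"x": -8.42,"y": -3.54,"z": 2.71,"ax": -4.1,"ay": -0.97,"az": 4.34}
    - {"x": -8.42,"y": -3.54,"z": 2.71,"ax": -4.1,"ay": -0.97,"az": 4.34}
    - {"x": -8.42,"y": -3.54,"z": 2.71,"ax": -4.1,"ay": -0.97,"az": 4.34}
    - {"x": -8.42,"y": -3.54,"z": 2.71,"ax": -4.1,"ay": -0.97,"az": 4.34}
    - {"x": -8.42,"y": -3.54,"z": 2.71,"ax": -4.1,"ay": -0.97,"az": 4.34}
    - {"x": -8.42,"y": -3.54,"z": 2.71,"ax": -4.1,"ay": -0.97,"az": 4.34}
    - {"x": -8.42,"y": -3.54,"z": 2.71,"ax": -4.1,"ay": -0.97,"az": 4.34}
    - {"x": -8.42,"y": -3.54,"z": 2.71,"ax": -4.1,"ay": -0.97,"az": 4.34}
    - {"x": -8.42,"y": -3.54,"z": 2.71,"ax": -4.1,"ay": -0.97,"az": 4.34}
    - {"x": -8.42,"y": -3.54,"z": 2.71,"ax": -4.1,"ay": -0.97,"az": 4.34}

```text
t: 2.75
position: [0.4704, -0.2237, 0.2257]
tcp_rot: [0.755, 0.619, 0.137, 0.168]
ft_force: [0.2, 0.7, -0.2]
grip_width: 0.0919
gripper_force: 0.0
```

```bash
cat > pl.py <<'E'
from h import *
im,d,w=cloud('wrist');cv2.imwrite('pics/w2.png',cv2.convertScaleAbs(im,alpha=1.3));np.savez('w2.npz',im=im,W=w)
i=im.astype(int)
m=(np.linalg.norm(w[...,:2]-[.534,-.232],axis=-1)<.09)&(w[...,2]>.066)&(w[...,2]<.13)&(i.max(-1)>100)
k,l,st,cc=cv2.connectedComponentsWithStats(m.astype(np.uint8));j=1+np.argmax(st[1:,4]);m=l==j
p=w[m];c0=np.median(p,0)
for _ in range(3):
    u,s,vt=np.linalg.svd(p-c0,full_matrices=False);nn=vt[2]*np.sign(vt[2][2])
    p=p[abs((p-c0)@nn)<.003];c0=p.mean(0)
hz=np.array([-nn[0],-nn[1],0]);hz/=np.linalg.norm(hz);yy=np.cross([0,0,1],hz);xx=np.cross(yy,nn)
a=(p-c0)@xx;b=(p-c0)@yy
rr=cv2.minAreaRect((np.stack([a,b],1)*1000).astype(np.float32))
print(len(p),'tilt',np.degrees(np.arccos(nn[2])),'yaw',np.degrees(np.arctan2(xx[1],xx[0])),rr,np.percentile(a,[0,1,99,100]).round(4),np.percentile(b,[0,1,99,100]).round(4))
for s0 in (-1,1):
    e=p[abs(a-s0*.02)<.01];bb=(e-c0)@yy;print('b ext',bb.min(),bb.max())
for bc in(-.04,0,.04):
    q=abs(b-bc)<.012;print('a ext at',bc,a[q].min(),a[q].max())
cen=c0+xx*rr[0][0]/1000+yy*rr[0][1]/1000
print('top centre',cen.round(4),'n',nn.round(4),'x',xx.round(4))
E
python3 pl.py
```

```text
6265 tilt 24.972742418108663 yaw -10.769112554609004 ((-0.2675132751464844, -3.7560958862304688), (119.9034652709961, 64.67908477783203), 89.9678955078125) [-0.0326 -0.0314  0.0314  0.0321] [-0.0637 -0.0619  0.0554  0.0562]
b ext -0.0633465847438206 0.0561992742592971
b ext -0.06371460035213142 0.055947146692020305
a ext at -0.04 -0.03193203530752533 0.031956698385101
a ext at 0 -0.031703984343366395 0.03207268078961054
a ext at 0.04 -0.03191372770568826 0.03209334559564929
top centre [ 0.5371 -0.2302  0.0906] n [-0.4148  0.0789  0.9065] x [ 0.8905 -0.1694  0.4222]
```

View pics/w2.png

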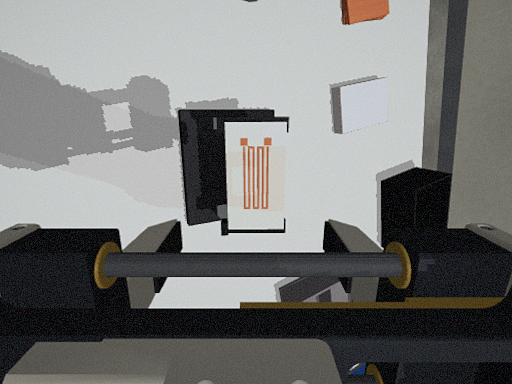

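The plate is at px (255,175), measures 64 x 120 mm and is tilted 25°, which matches the spec.

Run:
```python
from h import *
n=np.array([-.4148,.0789,.9065]);M=frame([.8905,-.1694,.4222],-n)
rel(np.array([.5371,-.2302,.0906])+n*.003,M)
```

```text
xyz [0.104 0.062 2.955] a [ 0.005  0.03  -0.059] t 2.8 rows 2.957569380012481 0.04664623152163958
```

Call:
apply_moves:
  commands:
    - {"x": 0.1,"y": 0.06,"z": 0.5,"ax": 0,"ay": 0.03,"az": -0.06}
    - {"x": 0.1,"y": 0.06,"z": 1.0,"ax": 0,"ay": 0.03,"az": -0.06}
    - {"x": 0.1,"y": 0.06,"z": 1.5,"ax": 0,"ay": 0.03,"az": -0.06}
    - {"x": 0.1,"y": 0.06,"z": 1.8,"ax": 0,"ay": 0.03,"az": -0.06}
    - {"x": 0.1,"y": 0.06,"z": 2.1,"ax": 0,"ay": 0.03,"az": -0.06}
    - {"x": 0.1,"y": 0.06,"z": 2.4,"ax": 0,"ay": 0.03,"az": -0.06}
    - {"x": 0.1,"y": 0.06,"z": 2.7,"ax": 0,"ay": 0.03,"az": -0.06}
    - {"x": 0.1,"y": 0.06,"z": 2.9,"ax": 0,"ay": 0.03,"az": -0.06}
    - {"x": 0.1,"y": 0.06,"z": 2.95,"ax": 0,"ay": 0.03,"az": -0.06}
    - {"x": 0.1,"y": 0.06,"z": 2.95,"ax": 0,"ay": 0.03,"az": -0.06}

```text
t: 3.8
position: [0.5364, -0.2288, 0.0938]
tcp_rot: [0.751, 0.623, 0.139, 0.167]
ft_force: [0.6, -0.5, -0.1]
grip_width: 0.0918
gripper_force: 0.0
```

Run:
```python
from h import *
s=ctrl.sense();print(s['ft_force'],s['position'])
n=np.array([-.4148,.0789,.9065]);M=frame([.8905,-.1694,.4222],-n)
rel(np.array([.5371,-.2302,.0906])+n*.003,M)
```

```text
[ 0.57352432 -0.51635543 -0.10985497] [ 0.5363779  -0.2288207   0.09379038]
xyz [-0.024 -0.009  0.006] a [ 0.01  -0.015  0.021] t 3.8 rows 0.02683324330009545 0.019071741553237646
```

Within about 1 mm. Close to 66 mm quickly, then grip.

Call:
apply_moves:
  commands:
    - {"x": 0,"y": 0,"z": 0,"ax": 0,"ay": 0,"az": 0}
    - {"x": 0,"y": 0,"z": 0,"ax": 0,"ay": 0,"az": 0}
    - {"x": 0,"y": 0,"z": 0,"ax": 0,"ay": 0,"az": 0}
    - {"x": 0,"y": 0,"z": 0,"ax": 0,"ay": 0,"az": 0}
    - {"x": 0,"y": 0,"z": 0,"ax": 0,"ay": 0,"az": 0}
    - {"x": 0,"y": 0,"z": 0,"ax": 0,"ay": 0,"az": 0}
  fingers: 60
  force: 15

```text
t: 4.4
position: [0.5359, -0.2307, 0.0942]
tcp_rot: [0.752, 0.622, 0.138, 0.167]
ft_force: [-3.3, 1.6, 5.0]
grip_width: 0.0637
gripper_force: 15.0
```

Call:
apply_moves:
  commands:
    - {"x": 0,"y": 0,"z": -0.1,"ax": 0,"ay": 0,"az": 0}
    - {"x": 0,"y": 0,"z": -0.25,"ax": 0,"ay": 0,"az": 0}
    - {"x": 0,"y": 0,"z": -0.5,"ax": 0,"ay": 0,"az": 0}
    - {"x": 0,"y": 0,"z": -0.8,"ax": 0,"ay": 0,"az": 0}
    - {"x": 0,"y": 0,"z": -1.2,"ax": 0,"ay": 0,"az": 0}
    - {"x": 0,"y": 0,"z": -1.6,"ax": 0,"ay": 0,"az": 0}
    - {"x": 0,"y": 0,"z": -2.0,"ax": 0,"ay": 0,"az": 0}
    - {"x": 0,"y": 0,"z": -2.0,"ax": 0,"ay": 0,"az": 0}

```text
t: 5.2
position: [0.4942, -0.2229, 0.1862]
tcp_rot: [0.752, 0.622, 0.139, 0.168]
ft_force: [0.1, -0.1, -1.5]
grip_width: 0.0637
gripper_force: 15.0
```

```bash
sed 's/w2/w3/g; s/.534,-.232\],axis=-1)<.09/.49,-.222],axis=-1)<.12/; s/>.066/>.12/; s/<.13)/<.26)/' pl.py > pl3.py; python3 pl3.py
python3 - <<'E'
from h import *
s=ctrl.sense();print(s['ft_force'],s['position'],s['grip_width'],s['joint_positions'].round(2))
seat=np.array([.5652,.2430,.095])
rel(seat+[0,0,.003+.006+.12],frame(yaw(15.3),[0,0,-1]))
E
```

```text
12850 tilt 25.115727007859228 yaw -10.837523888100343 ((8.170757293701172, -2.0769424438476562), (62.49824142456055, 81.79110717773438), 89.7882080078125) [-0.0328 -0.0313  0.0314  0.049 ] [-0.0333 -0.0321  0.0287  0.0293]
b ext -0.03315823824578587 0.029278654473441208
b ext -0.033056379249006514 0.029118560551259946
a ext at -0.04 -0.031927909114981314 0.03171239065030893
a ext at 0 -0.03215149121046436 0.03216344552308896
a ext at 0.04 -0.03177448070527215 0.03210640508540915
top centre [ 0.5084 -0.1955  0.1861] n [-0.4169  0.0798  0.9055] x [ 0.8893 -0.1702  0.4244]
[-0.21040411  0.64653006 -1.97948519] [ 0.49452011 -0.22232386  0.18522647] 0.0632740541366191 [-0.09  0.2   0.58  2.25 -0.67  0.37  0.87]
xyz [ 9.407  0.021 -0.848] a [ 4.12   0.952 -4.266] t 5.25 rows 9.445111569891207 4.195681506724266
```

View pics/w3.png

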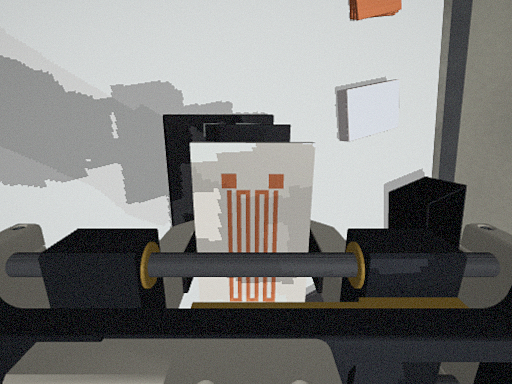

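The plate is held squarely and centred; its far edge is at px row 143.

Call:
apply_moves:
  commands:
    - {"x": 0.38,"y": 0,"z": -0.1,"ax": 0.16,"ay": 0.04,"az": -0.17}
    - {"x": 0.94,"y": 0,"z": -0.2,"ax": 0.41,"ay": 0.1,"az": -0.43}
    - {"x": 1.7,"y": 0,"z": -0.3,"ax": 0.74,"ay": 0.17,"az": -0.77}
    - {"x": 2.54,"y": 0,"z": -0.4,"ax": 1.11,"ay": 0.26,"az": -1.15}
    - {"x": 3.38,"y": 0,"z": -0.5,"ax": 1.48,"ay": 0.34,"az": -1.54}
    - {"x": 4.23,"y": 0,"z": -0.6,"ax": 1.85,"ay": 0.43,"az": -1.92}
    - {"x": 5.08,"y": 0,"z": -0.7,"ax": 2.22,"ay": 0.51,"az": -2.31}
    - {"x": 5.92,"y": 0,"z": -0.8,"ax": 2.6,"ay": 0.6,"az": -2.69}
    - {"x": 6.77,"y": 0,"z": -0.85,"ax": 2.97,"ay": 0.68,"az": -3.07}
    - {"x": 7.6,"y": 0,"z": -0.85,"ax": 3.34,"ay": 0.77,"az": -3.46}
    - {"x": 8.27,"y": 0.02,"z": -0.85,"ax": 3.63,"ay": 0.84,"az": -3.76}
    - {"x": 8.84,"y": 0.02,"z": -0.85,"ax": 3.87,"ay": 0.89,"az": -4.01}
    - {"x": 9.2,"y": 0.02,"z": -0.85,"ax": 4.04,"ay": 0.93,"az": -4.18}
    - {"x": 9.4,"y": 0.02,"z": -0.85,"ax": 4.12,"ay": 0.95,"az": -4.27}
    - {"x": 9.4,"y": 0.02,"z": -0.85,"ax": 4.12,"ay": 0.95,"az": -4.27}
    - {"x": 9.4,"y": 0.02,"z": -0.85,"ax": 4.12,"ay": 0.95,"az": -4.27}

```text
t: 6.85
position: [0.5649, 0.2409, 0.2222]
tcp_rot: [0.607, 0.794, -0.001, -0.001]
ft_force: [1.2, -0.9, -0.4]
grip_width: 0.0638
gripper_force: 15.0
```

Run:
```python
from h import *
s=ctrl.sense();print(s['ft_force'],s['position'],s['grip_width'])
im,d,w=cloud('wrist');np.savez('w4.npz',im=im,W=w)
p=w.reshape(-1,3);p=p[np.isfinite(p[:,0])]
seat=np.array([.5652,.2430,.095]);X=yaw(15.3);Y=np.array([-X[1],X[0],0])
q=p-seat;a,b,z=q@X,q@Y,q[:,2]
m=(abs(b)<.075)&(abs(a)<.045)&(z>.1)&(z<.14);
pl=p[m&(b>.03)];print('plate far edge',(b[m]).max(),'a range',np.percentile(a[m&(b>.02)&(b<.055)],[1,99]),'z',np.median(z[m&(b>.02)]))
for lo,hi in((.025,.045),(.045,.062)):
    k=m&(b>lo)&(b<hi);print(np.percentile(a[k],[1,99]),np.median(z[k]), np.median(z[k&(a<-.015)]),np.median(z[k&(a>.015)]))
rel(seat+[0,0,.009],frame(X,[0,0,-1]))
```

```text
[ 1.17772434 -0.86781429 -0.44828399] [0.56491881 0.24094835 0.22224638] 0.06377598313000171
plate far edge 0.059174471137389835 a range [-0.03241178  0.03026659] z 0.12316793495357478
[-0.03241734  0.03026458] 0.12319503188405928 0.12324414443848614 0.12311124204586452
[-0.03240154  0.03032371] 0.12310613991328001 0.12316454552698283 0.12303929125235458
xyz [0.048 0.024 2.373] a [-0.026  0.004 -0.023] t 6.9 rows 2.3735539495084343 0.024611628391917578
```

Call:
apply_moves:
  commands:
    - {"x": 0.03,"y": 0.02,"z": 0.2,"ax": -0.02,"ay": 0,"az": -0.02}
    - {"x": 0.03,"y": 0.02,"z": 0.6,"ax": -0.02,"ay": 0,"az": -0.02}
    - {"x": 0.03,"y": 0.02,"z": 1.0,"ax": -0.02,"ay": 0,"az": -0.02}
    - {"x": 0.03,"y": 0.02,"z": 1.4,"ax": -0.02,"ay": 0,"az": -0.02}
    - {"x": 0.03,"y": 0.02,"z": 1.7,"ax": -0.02,"ay": 0,"az": -0.02}
    - {"x": 0.03,"y": 0.02,"z": 1.9,"ax": -0.02,"ay": 0,"az": -0.02}
    - {"x": 0.03,"y": 0.02,"z": 2.0,"ax": -0.02,"ay": 0,"az": -0.02}
    - {"x": 0.03,"y": 0.02,"z": 2.0,"ax": -0.02,"ay": 0,"az": -0.02}
    - {"x": 0.03,"y": 0.02,"z": 2.0,"ax": -0.02,"ay": 0,"az": -0.02}

```text
t: 7.8
position: [0.5661, 0.244, 0.1238]
tcp_rot: [0.606, 0.795, 0.001, 0.0]
ft_force: [0.2, -0.7, -1.9]
grip_width: 0.0638
gripper_force: 15.0
```

```bash
cat > sg.py <<'E'
from h import *
s=ctrl.sense();print('t',s['t'],s['ft_force'].round(2),s['position'].round(4),s['grip_width'])
im,d,w=cloud('wrist');np.savez('w5.npz',im=im,W=w)
p=w.reshape(-1,3);p=p[np.isfinite(p[:,0])]
seat=np.array([.5652,.2430,.095]);X=yaw(15.3);Y=np.array([-X[1],X[0],0])
q=p-seat;a,b,z=q@X,q@Y,q[:,2]
print('tcp',(s['position']-seat)@X,(s['position']-seat)@Y)
m=(abs(b)<.075)&(abs(a)<.045)&(z>.012)&(z<.06)
m2=m&(b>.025)&(b<.056);print('plate far edge',b[m&(abs(a)<.02)&(z<.035)].max(),'a',np.percentile(a[m2],[1,99]),'z',np.median(z[m2]))
k=(abs(z-.005)<.0012)&(b>.03)&(b<.085)
for s0 in(-1,1):
    kk=k&(abs(a*s0-.037)<.006);print('lip',s0,kk.sum(),np.percentile(a[kk],[2,98]) if kk.sum() else 0)
E
python3 sg.py
```

```text
t 7.8 [ 0.23 -0.71 -1.89] [0.5661 0.244  0.1238] 0.0638230244626777
tcp 0.001173820195946869 0.0007553690543481995
plate far edge 0.07463741586252909 a [-0.03054366  0.03216718] z 0.024824003308381457
lip -1 784 [-0.04234549 -0.0346506 ]
lip 1 622 [0.03435018 0.03988869]
```

Call:
apply_moves:
  commands:
    - {"x": 0,"y": -0.015,"z": 0.1,"ax": 0,"ay": 0,"az": 0}
    - {"x": 0,"y": -0.015,"z": 0.2,"ax": 0,"ay": 0,"az": 0}
    - {"x": 0,"y": -0.015,"z": 0.27,"ax": 0,"ay": 0,"az": 0}
    - {"x": 0,"y": -0.015,"z": 0.32,"ax": 0,"ay": 0,"az": 0}
    - {"x": 0,"y": -0.015,"z": 0.34,"ax": 0,"ay": 0,"az": 0}
    - {"x": 0,"y": -0.015,"z": 0.34,"ax": 0,"ay": 0,"az": 0}

```text
t: 8.45
position: [0.5648, 0.2437, 0.1059]
tcp_rot: [0.606, 0.795, -0.0, -0.0]
ft_force: [-0.7, -0.1, -1.1]
grip_width: 0.0636
gripper_force: 15.0
```

```bash
python3 sg.py
```

```text
t 8.45 [-0.71 -0.06 -1.13] [0.5648 0.2437 0.1059] 0.06361915898138876
tcp -0.000216996078123909 0.0007605467565783943
plate far edge 0.07477433690257553 a [-0.04460132  0.04458711] z 0.058167311224351814
lip -1 1168 [-0.04212343 -0.03271188]
lip 1 1120 [0.03416659 0.03980806]
```

Call:
apply_moves:
  commands:
    - {"x": 0,"y": 0,"z": 0.01,"ax": 0,"ay": 0,"az": 0}
    - {"x": 0,"y": 0,"z": 0.02,"ax": 0,"ay": 0,"az": 0}
    - {"x": 0,"y": 0,"z": 0.03,"ax": 0,"ay": 0,"az": 0}
    - {"x": 0,"y": 0,"z": 0.03,"ax": 0,"ay": 0,"az": 0}

```text
t: 8.9
position: [0.565, 0.2438, 0.1051]
tcp_rot: [0.606, 0.795, 0.0, 0.0]
ft_force: [-1.3, -0.8, 2.1]
grip_width: 0.0636
gripper_force: 15.0
```

Call:
apply_moves:
  commands:
    - {"x": 0,"y": 0,"z": 0.01,"ax": 0,"ay": 0,"az": 0}
    - {"x": 0,"y": 0,"z": 0.01,"ax": 0,"ay": 0,"az": 0}

```text
t: 9.1
position: [0.565, 0.2438, 0.1051]
tcp_rot: [0.606, 0.795, 0.0, -0.0]
ft_force: [-3.3, -0.3, 6.3]
grip_width: 0.0636
gripper_force: 15.0
```

Call:
apply_moves:
  commands:
    - {"x": 0,"y": 0,"z": 0.01,"ax": 0,"ay": 0,"az": 0}
    - {"x": 0,"y": 0,"z": 0.01,"ax": 0,"ay": 0,"az": 0}

```text
t: 9.3
position: [0.565, 0.2438, 0.1051]
tcp_rot: [0.606, 0.795, 0.001, -0.0]
ft_force: [-3.8, -1.2, 9.3]
grip_width: 0.0642
gripper_force: 15.0
```

Call:
apply_moves:
  commands:
    - {"x": 0,"y": 0,"z": -0.015,"ax": 0,"ay": 0,"az": 0}
    - {"x": 0,"y": 0,"z": -0.02,"ax": 0,"ay": 0,"az": 0}

```text
t: 9.5
position: [0.565, 0.2438, 0.1051]
tcp_rot: [0.606, 0.795, 0.0, 0.0]
ft_force: [-1.7, -1.4, 2.9]
grip_width: 0.0638
gripper_force: 15.0
```

Call:
apply_moves:
  commands:
    - {"x": 0,"y": 0,"z": 0,"ax": 0,"ay": 0,"az": 0}
    - {"x": 0,"y": 0,"z": 0,"ax": 0,"ay": 0,"az": 0}
    - {"x": 0,"y": 0,"z": 0,"ax": 0,"ay": 0,"az": 0}
    - {"x": 0,"y": 0,"z": 0,"ax": 0,"ay": 0,"az": 0}
  fingers: 78

```text
t: 9.9
position: [0.5649, 0.2437, 0.1045]
tcp_rot: [0.606, 0.795, 0.0, 0.0]
ft_force: [0.7, 0.9, 0.8]
grip_width: 0.0778
gripper_force: 0.0
```

Call:
apply_moves:
  commands:
    - {"x": 0,"y": 0,"z": -0.2,"ax": 0,"ay": 0,"az": 0}
    - {"x": 0,"y": 0,"z": -0.6,"ax": 0,"ay": 0,"az": 0}
    - {"x": 0,"y": 0,"z": -1.2,"ax": 0,"ay": 0,"az": 0}
    - {"x": 0,"y": 0,"z": -1.9,"ax": 0,"ay": 0,"az": 0}
    - {"x": -0.8,"y": 0,"z": -2.6,"ax": 0,"ay": 0,"az": 0}
    - {"x": -1.7,"y": 0,"z": -3.2,"ax": 0,"ay": 0,"az": 0}
    - {"x": -2.6,"y": 0,"z": -3.4,"ax": 0,"ay": 0,"az": 0}
    - {"x": -2.6,"y": 0,"z": -3.4,"ax": 0,"ay": 0,"az": 0}
    - {"x": -2.6,"y": 0,"z": -3.4,"ax": 0,"ay": 0,"az": 0}
  fingers: 0

```text
t: 10.8
position: [0.6002, 0.1159, 0.2762]
tcp_rot: [0.608, 0.794, 0.001, 0.001]
ft_force: [-0.2, 1.2, -0.6]
grip_width: 0.0109
gripper_force: 0.0
```

```bash
cat > st.py <<'E'
from h import *
import sys
s=ctrl.sense();print('t',s['t'],s['ft_force'].round(2),s['position'].round(4),s['grip_width'])
im,d,w=cloud('wrist');cv2.imwrite('pics/%s.png'%sys.argv[1],cv2.convertScaleAbs(im,alpha=1.3))
seat=np.array([.5652,.2430,.095]);X=yaw(15.3);Y=np.array([-X[1],X[0],0])
q=w-seat;a,b,z=q@X,q@Y,q[...,2]
g=im.max(-1)
def rg(m,n): print(n,m.sum(),'a',np.percentile(a[m],[1,99]).round(4),'b',np.percentile(b[m],[1,99]).round(4),'bm',b[m].min().round(4),b[m].max().round(4),'z',np.median(z[m]).round(4)) if m.sum()>5 else print(n,0)
rg((abs(b)<.075)&(abs(a)<.036)&(abs(z-.006)<.0015)&(g>80),'plate')
rg((abs(a)<.02)&(b<-.08)&(b>-.12)&(abs(z-.032)<.003),'fin top')
rg((abs(a)<.02)&(b<-.055)&(b>-.12)&(abs(z-.01)<.006)&(g<70),'jaw')
rg((abs(a)<.02)&(b<.1)&(b>.05)&(z>.009)&(z<.016)&(g<75),'stop')
E
python3 st.py w6
```

```text
t 10.8 [-0.21  1.22 -0.61] [0.6002 0.1159 0.2762] 0.010893608709585728
plate 6762 a [-0.0347  0.0348] b [-0.0574  0.0514] bm -0.0749 0.0524 z 0.0061
fin top 212 a [-0.0138  0.0137] b [-0.0991 -0.0918] bm -0.0992 -0.0917 z 0.0331
jaw 168 a [-0.0136  0.0125] b [-0.092  -0.0858] bm -0.092 -0.0857 z 0.0102
stop 0
```

View pics/w6.png

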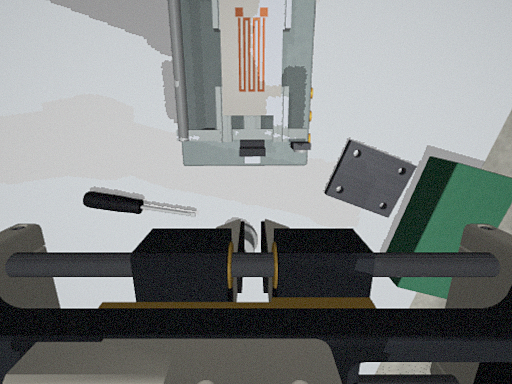

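```bash
cat > F.py <<'E'
from h import *
import sys
X=yaw(15.3);Y=np.array([-X[1],X[0],0]);seat=np.array([.5652,.2430,.095])
def avg(n=10):
    f=[];p=[]
    for _ in range(n):
        cams.read_camera('top');s=ctrl.sense();f.append(s['ft_force']);p.append(s['position'])
    f=np.array(f);m=f.mean(0);p=np.mean(p,0)-seat
    print('t',round(s['t'],2),'F xyz cradle',(m@X).round(2),(m@Y).round(2),m[2].round(2),'sd',(f@Y).std().round(2),'tcp',(p@X).round(4),(p@Y).round(4),p[2].round(4))
if __name__=='__main__': avg(int(sys.argv[1]))
E
python3 - <<'E'
from F import *
avg(5)
rel(seat-.124*Y+[0,0,.038],frame(X,[0,0,-1]))
E
```

```text
t 11.1 F xyz cradle 0.38 0.49 -0.42 sd 0.61 tcp -0.0002 -0.1273 0.1791
xyz [0.066 0.006 2.819] a [-0.01  -0.005  0.042] t 11.1 rows 2.819650000497125 0.030308742822571143
```

Call:
apply_moves:
  commands:
    - {"x": 0,"y": 0,"z": 0.6,"ax": 0,"ay": 0,"az": 0}
    - {"x": 0,"y": 0,"z": 1.2,"ax": 0,"ay": 0,"az": 0}
    - {"x": 0,"y": 0,"z": 1.8,"ax": 0,"ay": 0,"az": 0}
    - {"x": 0,"y": 0,"z": 2.3,"ax": 0,"ay": 0,"az": 0}
    - {"x": 0,"y": 0,"z": 2.6,"ax": 0,"ay": 0,"az": 0}
    - {"x": 0,"y": 0,"z": 2.8,"ax": 0,"ay": 0,"az": 0.04}
    - {"x": 0,"y": 0,"z": 2.8,"ax": 0,"ay": 0,"az": 0.04}
    - {"x": 0,"y": 0,"z": 2.8,"ax": 0,"ay": 0,"az": 0.04}
  fingers: 0

```text
t: 11.9
position: [0.6001, 0.1186, 0.1355]
tcp_rot: [0.608, 0.794, 0.001, 0.0]
ft_force: [1.0, -0.3, 0.7]
grip_width: 0.0005
gripper_force: 0.0
```

```bash
python3 F.py 8
```

```text
t 12.3 F xyz cradle 0.08 -0.13 0.1 sd 0.31 tcp 0.0008 -0.1292 0.0407
```

Call:
apply_moves:
  commands:
    - {"x": 0.1,"y": 0,"z": 0,"ax": 0,"ay": 0,"az": 0}
    - {"x": 0.2,"y": 0,"z": 0,"ax": 0,"ay": 0,"az": 0}
    - {"x": 0.26,"y": 0,"z": 0,"ax": 0,"ay": 0,"az": 0}
    - {"x": 0.29,"y": 0,"z": 0,"ax": 0,"ay": 0,"az": 0}
    - {"x": 0.32,"y": 0,"z": 0,"ax": 0,"ay": 0,"az": 0}
    - {"x": 0.35,"y": 0,"z": 0,"ax": 0,"ay": 0,"az": 0}
    - {"x": 0.38,"y": 0,"z": 0,"ax": 0,"ay": 0,"az": 0}
    - {"x": 0.41,"y": 0,"z": 0,"ax": 0,"ay": 0,"az": 0}

```text
t: 13.1
position: [0.5946, 0.1361, 0.1348]
tcp_rot: [0.608, 0.794, -0.0, 0.001]
ft_force: [1.4, -5.5, -0.7]
grip_width: 0.0004
gripper_force: 3.0
```

Call:
apply_moves:
  commands:
    - {"x": 0.03,"y": 0,"z": 0,"ax": 0,"ay": 0,"az": 0}
    - {"x": 0.06,"y": 0,"z": 0,"ax": 0,"ay": 0,"az": 0}
    - {"x": 0.09,"y": 0,"z": 0,"ax": 0,"ay": 0,"az": 0}

```text
t: 13.4
position: [0.5936, 0.1396, 0.1348]
tcp_rot: [0.609, 0.793, -0.001, 0.001]
ft_force: [2.5, -5.1, 0.2]
grip_width: 0.0007
gripper_force: 3.1
```

Call:
apply_moves:
  commands:
    - {"x": 0.03,"y": 0,"z": 0,"ax": 0,"ay": 0,"az": 0}
    - {"x": 0.06,"y": 0,"z": 0,"ax": 0,"ay": 0,"az": 0}
    - {"x": 0.09,"y": 0,"z": 0,"ax": 0,"ay": 0,"az": 0}

```text
t: 13.7
position: [0.5924, 0.1439, 0.1347]
tcp_rot: [0.609, 0.793, -0.001, 0.001]
ft_force: [1.2, -5.5, -0.4]
grip_width: 0.0007
gripper_force: 3.1
```

```bash
python3 F.py 3;python3 - <<'E'
from F import *
im,d,w=cloud('top');np.savez('top2.npz',im=im,W=w)
E
```

```text
t 13.85 F xyz cradle -0.2 -5.36 0.31 sd 0.46 tcp 0.0001 -0.1024 0.0397
```

Call:
apply_moves:
  commands:
    - {"x": 0.04,"y": 0,"z": 0,"ax": 0,"ay": 0,"az": 0}
    - {"x": 0.08,"y": 0,"z": 0,"ax": 0,"ay": 0,"az": 0}
    - {"x": 0.12,"y": 0,"z": 0,"ax": 0,"ay": 0,"az": 0}
    - {"x": 0.16,"y": 0,"z": 0,"ax": 0,"ay": 0,"az": 0}
    - {"x": 0.2,"y": 0,"z": 0,"ax": 0,"ay": 0,"az": 0}
    - {"x": 0.24,"y": 0,"z": 0,"ax": 0,"ay": 0,"az": 0}
    - {"x": 0.28,"y": 0,"z": 0,"ax": 0,"ay": 0,"az": 0}

```text
t: 14.6
position: [0.5887, 0.1574, 0.1348]
tcp_rot: [0.609, 0.793, -0.001, 0.001]
ft_force: [1.7, -5.7, 1.0]
grip_width: 0.0008
gripper_force: 3.1
```

Call:
apply_moves:
  commands:
    - {"x": 0.02,"y": 0,"z": 0,"ax": 0,"ay": 0,"az": 0}
    - {"x": 0.04,"y": 0,"z": 0,"ax": 0,"ay": 0,"az": 0}
    - {"x": 0.06,"y": 0,"z": 0,"ax": 0,"ay": 0,"az": 0}
    - {"x": 0.08,"y": 0,"z": 0,"ax": 0,"ay": 0,"az": 0}

```text
t: 15.0
position: [0.5876, 0.1613, 0.1347]
tcp_rot: [0.609, 0.793, -0.001, 0.001]
ft_force: [2.3, -6.0, 0.4]
grip_width: 0.0006
gripper_force: 3.1
```

Call:
apply_moves:
  commands:
    - {"x": 0.02,"y": 0,"z": 0,"ax": 0,"ay": 0,"az": 0}
    - {"x": 0.04,"y": 0,"z": 0,"ax": 0,"ay": 0,"az": 0}
    - {"x": 0.06,"y": 0,"z": 0,"ax": 0,"ay": 0,"az": 0}

```text
t: 15.3
position: [0.587, 0.1637, 0.1347]
tcp_rot: [0.609, 0.793, -0.001, 0.002]
ft_force: [2.0, -7.7, -0.4]
grip_width: 0.0005
gripper_force: 3.6
```

```bash
python3 F.py 4
python3 - <<'E'
from F import *
im,d,w=cloud('top');q=w-seat;a,b,z=q@X,q@Y,q[...,2];g=im.max(-1)
m=(abs(a)<.036)&(abs(b)<.085)&(abs(z-.006)<.002)&(g>90);print('plate b',np.percentile(b[m],[1,99]),b[m].max())
m=(abs(a)<.012)&(b>.05)&(b<.1)&(z>.009)&(z<.014);print('stop b',np.percentile(b[m],[1,50,99]),m.sum())
E
```

```text
t 15.5 F xyz cradle -0.08 -6.59 0.13 sd 0.42 tcp 0.0001 -0.0821 0.0397Traceback (most recent call last):
  File "<stdin>", line 3, in <module>
    return _quantile_unchecked(
        a, q, axis, out, overwrite_input, method, keepdims, weights)
    return _ureduce(a,
                    func=_quantile_ureduce_func,
    ...<5 lines>...
                    overwrite_input=overwrite_input,
                    method=method)
    r = func(a, **kwargs)
    result = _quantile(arr,
                       quantiles=q,
    ...<2 lines>...
                       out=out,
                       weights=wgt)
    slices_having_nans = np.isnan(arr[-1, ...])
                                  ~~~^^^^^^^^^
IndexError: index -1 is out of bounds for axis 0 with size 0
```

Call:
apply_moves:
  commands:
    - {"x": 0.02,"y": 0,"z": 0,"ax": 0,"ay": 0,"az": 0}
    - {"x": 0.04,"y": 0,"z": 0,"ax": 0,"ay": 0,"az": 0}
    - {"x": 0.06,"y": 0,"z": 0,"ax": 0,"ay": 0,"az": 0}

```text
t: 15.85
position: [0.5862, 0.1664, 0.1348]
tcp_rot: [0.609, 0.793, -0.001, 0.002]
ft_force: [2.2, -7.7, 0.5]
grip_width: 0.0007
gripper_force: 3.6
```

Call:
apply_moves:
  commands:
    - {"x": 0.015,"y": 0,"z": 0,"ax": 0,"ay": 0,"az": 0}
    - {"x": 0.03,"y": 0,"z": 0,"ax": 0,"ay": 0,"az": 0}

```text
t: 16.05
position: [0.5858, 0.1678, 0.1348]
tcp_rot: [0.609, 0.793, -0.001, 0.002]
ft_force: [1.8, -7.1, -0.2]
grip_width: 0.0004
gripper_force: 3.6
```

Call:
apply_moves:
  commands:
    - {"x": 0.015,"y": 0,"z": 0,"ax": 0,"ay": 0,"az": 0}
    - {"x": 0.03,"y": 0,"z": 0,"ax": 0,"ay": 0,"az": 0}

```text
t: 16.25
position: [0.5854, 0.1693, 0.1347]
tcp_rot: [0.609, 0.793, -0.001, 0.002]
ft_force: [1.1, -7.8, 0.3]
grip_width: 0.0005
gripper_force: 3.6
```

Call:
apply_moves:
  commands:
    - {"x": 0.01,"y": 0,"z": 0,"ax": 0,"ay": 0,"az": 0}
    - {"x": 0.02,"y": 0,"z": 0,"ax": 0,"ay": 0,"az": 0}

```text
t: 16.45
position: [0.5853, 0.1698, 0.1348]
tcp_rot: [0.609, 0.793, -0.001, 0.002]
ft_force: [2.1, -8.7, 1.7]
grip_width: 0.0007
gripper_force: 4.3
```

Call:
apply_moves:
  commands:
    - {"x": 0.01,"y": 0,"z": 0,"ax": 0,"ay": 0,"az": 0}
    - {"x": 0.02,"y": 0,"z": 0,"ax": 0,"ay": 0,"az": 0}

```text
t: 16.65
position: [0.5852, 0.1699, 0.1348]
tcp_rot: [0.609, 0.793, -0.001, 0.002]
ft_force: [2.9, -10.4, 1.0]
grip_width: 0.0004
gripper_force: 5.1
```

Call:
apply_moves:
  commands:
    - {"x": 0.01,"y": 0,"z": 0,"ax": 0,"ay": 0,"az": 0}
    - {"x": 0.02,"y": 0,"z": 0,"ax": 0,"ay": 0,"az": 0}

```text
t: 16.85
position: [0.5852, 0.17, 0.1348]
tcp_rot: [0.609, 0.793, -0.002, 0.003]
ft_force: [3.1, -11.8, 0.1]
grip_width: 0.0006
gripper_force: 5.9
```

Call:
apply_moves:
  commands:
    - {"x": 0.01,"y": 0,"z": 0,"ax": 0,"ay": 0,"az": 0}
    - {"x": 0.02,"y": 0,"z": 0,"ax": 0,"ay": 0,"az": 0}

```text
t: 17.05
position: [0.5852, 0.17, 0.1348]
tcp_rot: [0.61, 0.793, -0.002, 0.003]
ft_force: [2.6, -13.2, 0.6]
grip_width: 0.0004
gripper_force: 6.7
```

```bash
python3 F.py 6
```

```text
t 17.35 F xyz cradle -0.57 -12.82 0.64 sd 0.8 tcp 0.0 -0.0757 0.0398
```

Call:
apply_moves:
  commands:
    - {"x": 0.01,"y": 0,"z": 0,"ax": 0,"ay": 0,"az": 0}
    - {"x": 0.02,"y": 0,"z": 0,"ax": 0,"ay": 0,"az": 0}
    - {"x": 0.02,"y": 0,"z": 0,"ax": 0,"ay": 0,"az": 0}

```text
t: 17.65
position: [0.5852, 0.17, 0.1348]
tcp_rot: [0.61, 0.792, -0.002, 0.003]
ft_force: [3.9, -14.3, 0.5]
grip_width: 0.0005
gripper_force: 7.2
```

```bash
python3 F.py 6
```

```text
t 17.95 F xyz cradle -0.75 -14.37 0.47 sd 0.24 tcp 0.0 -0.0756 0.0398
```

Squeeze is about 7–8.5 N. Back off and rise.

Call:
apply_moves:
  commands:
    - {"x": -0.05,"y": 0,"z": 0,"ax": 0,"ay": 0,"az": 0}
    - {"x": -0.15,"y": 0,"z": 0,"ax": 0,"ay": 0,"az": 0}
    - {"x": -0.35,"y": 0,"z": 0,"ax": 0,"ay": 0,"az": 0}
    - {"x": -0.6,"y": 0,"z": 0,"ax": 0,"ay": 0,"az": 0}
    - {"x": -0.7,"y": 0,"z": 0,"ax": 0,"ay": 0,"az": 0}
    - {"x": -0.7,"y": 0,"z": -0.6,"ax": 0,"ay": 0,"az": 0}
    - {"x": -0.7,"y": 0,"z": -1.4,"ax": 0,"ay": 0,"az": 0}
    - {"x": -0.7,"y": 0,"z": -2.2,"ax": 0,"ay": 0,"az": 0}
    - {"x": -0.7,"y": -0.5,"z": -2.8,"ax": 0,"ay": 0,"az": 0}
    - {"x": -0.7,"y": -1.0,"z": -3.2,"ax": 0,"ay": 0,"az": 0}
    - {"x": -0.7,"y": -1.4,"z": -3.2,"ax": 0,"ay": 0,"az": 0}
    - {"x": -0.7,"y": -1.4,"z": -3.2,"ax": 0,"ay": 0,"az": 0}

```text
t: 19.15
position: [0.5233, 0.1249, 0.2956]
tcp_rot: [0.608, 0.794, 0.001, -0.001]
ft_force: [0.4, -0.3, -0.4]
grip_width: 0.0004
gripper_force: 0.0
```

```bash
cat > st2.py <<'E'
from F import *
s=ctrl.sense();print('t',s['t'],s['ft_force'].round(2),s['position'].round(4),s['grip_width'])
im,d,w=cloud('wrist');cv2.imwrite('pics/%s.png'%sys.argv[1],cv2.convertScaleAbs(im,alpha=1.3))
q=w-seat;a,b,z=q@X,q@Y,q[...,2];g=im.max(-1)
def rg(m,n):
    print(n,m.sum(),*( ('a',np.percentile(a[m],[1,99]).round(4),'b',np.percentile(b[m],[1,99]).round(4),'z',np.median(z[m]).round(4)) if m.sum()>5 else ()))
rg((abs(b)<.085)&(abs(a)<.030)&(abs(z-.006)<.0015)&(g>80),'plate')
rg((abs(a)<.02)&(b<-.05)&(b>-.12)&(abs(z-.032)<.003),'fin top')
rg((abs(a)<.012)&(b<.1)&(b>.05)&(abs(z-.0125)<.003)&(g<100),'stop')
rg((abs(b)<.06)&(abs(a+.078)<.015)&(abs(z-.009)<.005),'bar')
c=seat-.078*X+[0,0,.005]
rel(c+[0,0,.006+.06],frame(X,[0,0,-1]))
E
python3 st2.py w7
```

```text
t 19.15 [ 0.38 -0.26 -0.42] [0.5233 0.1249 0.2956] 0.0003708569147910178
plate 5572 a [-0.0294  0.0294] b [-0.0489  0.0681] z 0.0061
fin top 202 a [-0.0139  0.0139] b [-0.0649 -0.0569] z 0.0331
stop 230 a [-0.0118  0.0116] b [0.0689 0.0827] z 0.0122
bar 1155 a [-0.0838 -0.0719] b [-0.0579  0.0588] z 0.0101
xyz [ 2.044 -0.161  2.589] a [ 0.013 -0.016 -0.023] t 19.2 rows 3.301980575899221 0.021889657192220982
```

View pics/w7.png

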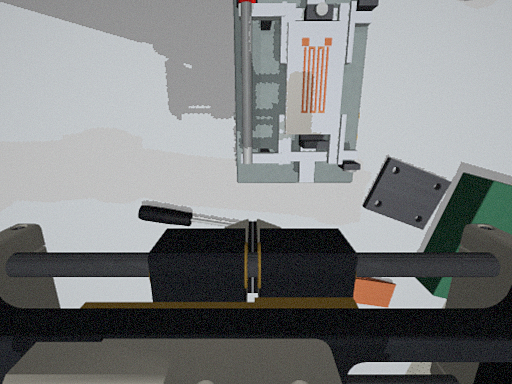

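The plate is against the stop face at +69 mm and the jaw is against the plate. Now the bar.

Call:
apply_moves:
  commands:
    - {"x": 0.5,"y": -0.04,"z": 0.3,"ax": 0,"ay": 0,"az": 0}
    - {"x": 1.1,"y": -0.09,"z": 0.9,"ax": 0,"ay": 0,"az": 0}
    - {"x": 1.7,"y": -0.14,"z": 1.6,"ax": 0,"ay": 0,"az": 0}
    - {"x": 2.05,"y": -0.16,"z": 2.2,"ax": 0,"ay": 0,"az": 0}
    - {"x": 2.05,"y": -0.16,"z": 2.5,"ax": 0,"ay": 0,"az": 0}
    - {"x": 2.05,"y": -0.16,"z": 2.59,"ax": 0,"ay": 0,"az": 0}
    - {"x": 2.05,"y": -0.16,"z": 2.59,"ax": 0,"ay": 0,"az": 0}
  fingers: 30
  force: 25

```text
t: 19.9
position: [0.4907, 0.222, 0.1643]
tcp_rot: [0.608, 0.794, -0.001, 0.0]
ft_force: [0.2, 0.2, 0.3]
grip_width: 0.0301
gripper_force: 0.0
```

```bash
cat > bar.py <<'E'
from F import *
avg(4)
rel(seat-.0778*X+[0,0,.011],frame(X,[0,0,-1]))
E
python3 bar.py
```

```text
t 20.1 F xyz cradle 0.26 0.27 0.06 sd 0.32 tcp -0.0766 -0.0007 0.0709
xyz [ 0.009 -0.029  1.205] a [ 0.023 -0.007 -0.035] t 20.1 rows 1.2056766261065344 0.029491951400728186
```

Call:
apply_moves:
  commands:
    - {"x": 0,"y": -0.02,"z": 0.3,"ax": 0,"ay": 0,"az": 0}
    - {"x": 0,"y": -0.02,"z": 0.6,"ax": 0,"ay": 0,"az": 0}
    - {"x": 0,"y": -0.02,"z": 0.9,"ax": 0,"ay": 0,"az": 0}
    - {"x": 0,"y": -0.02,"z": 1.1,"ax": 0,"ay": 0,"az": 0}
    - {"x": 0,"y": -0.02,"z": 1.2,"ax": 0,"ay": 0,"az": 0}
    - {"x": 0,"y": -0.02,"z": 1.2,"ax": 0,"ay": 0,"az": 0}
    - {"x": 0,"y": -0.02,"z": 1.2,"ax": 0,"ay": 0,"az": 0}

```text
t: 20.8
position: [0.4897, 0.2222, 0.1053]
tcp_rot: [0.608, 0.794, 0.0, 0.0]
ft_force: [0.9, -0.6, 0.4]
grip_width: 0.0301
gripper_force: 0.0
```

Call:
apply_moves:
  commands:
    - {"x": 0,"y": 0,"z": 0,"ax": 0,"ay": 0,"az": 0}
    - {"x": 0,"y": 0,"z": 0,"ax": 0,"ay": 0,"az": 0}
    - {"x": 0,"y": 0,"z": 0,"ax": 0,"ay": 0,"az": 0}
    - {"x": 0,"y": 0,"z": 0,"ax": 0,"ay": 0,"az": 0}
  fingers: 8

```text
t: 21.2
position: [0.4903, 0.2226, 0.1056]
tcp_rot: [0.608, 0.794, 0.001, 0.001]
ft_force: [2.4, 0.5, -0.4]
grip_width: 0.0109
gripper_force: 25.0
```

Run:
```python
from F import *
avg(4)
h=np.array([.062,-.029]);b0=np.array([-.078,.005])
for deg in (3,6,9,12,15,18,21,24,27,30,30.5):
    t=np.radians(deg);v=b0-h;  # raising bar: rotate so -x side goes up
    c,s=np.cos(t),np.sin(t);r=np.array([c*v[0]+s*v[1],-s*v[0]+c*v[1]])+h
    d=(r-b0)/.05;print(deg,'tool y',d[0].round(3),'tool z',(-d[1]).round(3))
```

```text
t 21.4 F xyz cradle 2.59 0.19 0.5 sd 0.68 tcp -0.0776 0.0001 0.0107
3 tool y 0.039 tool z -0.146
6 tool y 0.086 tool z -0.289
9 tool y 0.141 tool z -0.43
12 tool y 0.203 tool z -0.567
15 tool y 0.271 tool z -0.702
18 tool y 0.347 tool z -0.832
21 tool y 0.43 tool z -0.958
24 tool y 0.519 tool z -1.08
27 tool y 0.614 tool z -1.197
30 tool y 0.715 tool z -1.309
30.5 tool y 0.733 tool z -1.327
```

Call:
apply_moves:
  commands:
    - {"x": 0,"y": 0.01,"z": -0.05,"ax": 0,"ay": 0,"az": 0}
    - {"x": 0,"y": 0.025,"z": -0.1,"ax": 0,"ay": 0,"az": 0}
    - {"x": 0,"y": 0.04,"z": -0.146,"ax": 0,"ay": 0,"az": 0}
    - {"x": 0,"y": 0.062,"z": -0.218,"ax": 0,"ay": 0,"az": 0}
    - {"x": 0,"y": 0.086,"z": -0.289,"ax": 0,"ay": 0,"az": 0}
    - {"x": 0,"y": 0.113,"z": -0.36,"ax": 0,"ay": 0,"az": 0}
    - {"x": 0,"y": 0.141,"z": -0.43,"ax": 0,"ay": 0,"az": 0}

```text
t: 22.1
position: [0.4961, 0.2241, 0.1254]
tcp_rot: [0.608, 0.794, -0.0, 0.0]
ft_force: [8.0, 1.9, -13.6]
grip_width: 0.0113
gripper_force: 25.0
```

```bash
cat > tl.py <<'E'
from F import *
avg(3)
s=ctrl.sense();q=s['position']-seat;g=np.array([q@X,q[2]-.006])
v=g-[.062,-.029];print('tilt by tcp',np.degrees(np.arctan2(v[1],-v[0]))-np.degrees(np.arctan2(.034,.140)),'r',np.hypot(*v),'(.1441)',s['grip_width'],s['gripper_force'])
for cam in('top','scene','wrist'):
    im,d,w=cloud(cam);q=w-seat;a,b,z=q@X,q@Y,q[...,2];gr=im.max(-1);c=im.astype(int)
    m=(abs(b-.009)<.05)&(a>-.04)&(a<.06)&(z>-.025)&(z<.12)&(gr>70)&(c[...,0]<.75*c[...,2])
    if m.sum()>40:
        A=np.c_[a[m],b[m],np.ones(m.sum())];x=np.linalg.lstsq(A,z[m],rcond=None)[0];print(cam,m.sum(),'tilt by copper',np.degrees(np.arctan(-x[0])),'resid',np.std(A@x-z[m]))
E
python3 tl.py
```

```text
t 22.25 F xyz cradle 5.87 0.64 -8.73 sd 0.26 tcp -0.0714 0.0001 0.0309
tilt by tcp 8.343706353621396 r 0.14389188180034315 (.1441) 0.01146300675853626 24.99152272939682
top 130 tilt by copper 41.42928755447314 resid 0.009811391209719324
scene 341 tilt by copper 52.54804720119102 resid 0.013486606562932307
wrist 2175 tilt by copper 33.10635950947444 resid 0.00850391215599367
```

Call:
apply_moves:
  commands:
    - {"x": 0,"y": 0.035,"z": -0.07,"ax": 0,"ay": 0,"az": 0}
    - {"x": 0,"y": 0.07,"z": -0.14,"ax": 0,"ay": 0,"az": 0}
    - {"x": 0,"y": 0.105,"z": -0.21,"ax": 0,"ay": 0,"az": 0}
    - {"x": 0,"y": 0.14,"z": -0.275,"ax": 0,"ay": 0,"az": 0}
    - {"x": 0,"y": 0.18,"z": -0.34,"ax": 0,"ay": 0,"az": 0}
    - {"x": 0,"y": 0.22,"z": -0.405,"ax": 0,"ay": 0,"az": 0}
    - {"x": 0,"y": 0.26,"z": -0.47,"ax": 0,"ay": 0,"az": 0}
    - {"x": 0,"y": 0.3,"z": -0.53,"ax": 0,"ay": 0,"az": 0}
    - {"x": 0,"y": 0.345,"z": -0.595,"ax": 0,"ay": 0,"az": 0}
    - {"x": 0,"y": 0.39,"z": -0.655,"ax": 0,"ay": 0,"az": 0}
    - {"x": 0,"y": 0.44,"z": -0.715,"ax": 0,"ay": 0,"az": 0}
    - {"x": 0,"y": 0.49,"z": -0.775,"ax": 0,"ay": 0,"az": 0}
    - {"x": 0,"y": 0.54,"z": -0.835,"ax": 0,"ay": 0,"az": 0}
    - {"x": 0,"y": 0.585,"z": -0.885,"ax": 0,"ay": 0,"az": 0}
    - {"x": 0,"y": 0.6,"z": -0.9,"ax": 0,"ay": 0,"az": 0}

```text
t: 23.9
position: [0.523, 0.2316, 0.1718]
tcp_rot: [0.608, 0.794, -0.002, -0.002]
ft_force: [-8.9, -0.2, -4.0]
grip_width: 0.0111
gripper_force: 25.0
```

```bash
sed -i 's/^    m=.*/    m=(abs(b-.009)<.045)\&(abs(a-.01)<.025)\&(gr>70);k=(c[...,0]<.75*c[...,2]);m\&=k\&(abs(z-.03)<.05)/; s/tilt by copper/tilt copper/' tl.py; python3 tl.py
python3 - <<'E'
from F import *
im,d,w=cloud('scene');cv2.imwrite('pics/s2.png',cv2.resize(cv2.convertScaleAbs(im[150:350,230:470],alpha=1.3),None,fx=3,fy=3))
E
```

```text
t 24.05 F xyz cradle -8.06 1.39 -2.75 sd 0.19 tcp -0.0437 0.0001 0.0768
tilt by tcp 29.73652623009323 r 0.14536077174497009 (.1441) 0.011211735760104896 24.993875920772552
top 214 tilt copper 28.48440250902115 resid 0.0013138105359763604
scene 294 tilt copper 27.453957450028735 resid 0.0015115334173413904
wrist 1089 tilt copper 29.131462560324895 resid 0.0005040561712898422
```

View pics/s2.png

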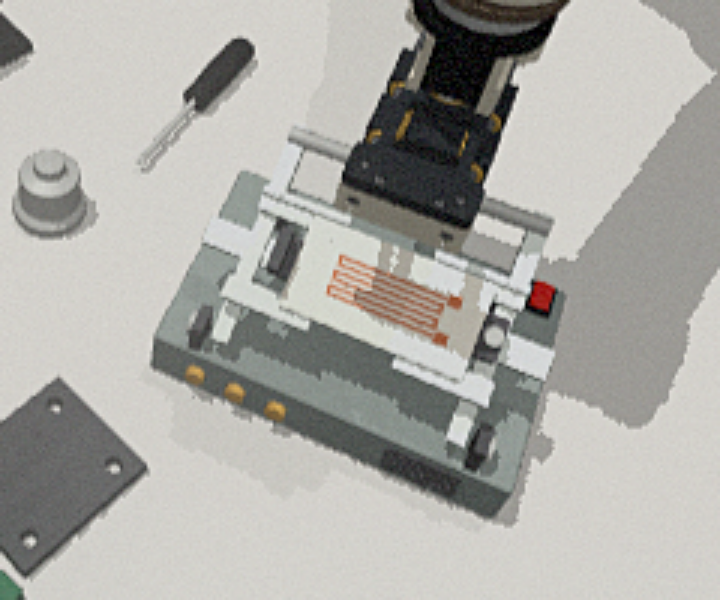

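The cradle is raised and the plate is seated between jaw and stop. Tilt reads about 29.2°, so nudge up slightly.

Call:
apply_moves:
  commands:
    - {"x": 0,"y": 0.0,"z": -0.03,"ax": 0,"ay": 0,"az": 0}
    - {"x": 0,"y": 0.0,"z": -0.06,"ax": 0,"ay": 0,"az": 0}
    - {"x": 0,"y": 0.0,"z": -0.06,"ax": 0,"ay": 0,"az": 0}

```text
t: 24.55
position: [0.5257, 0.2323, 0.1751]
tcp_rot: [0.608, 0.794, 0.001, 0.0]
ft_force: [-0.4, 2.0, -9.9]
grip_width: 0.0107
gripper_force: 25.0
```

```bash
python3 tl.py
```

```text
t 24.7 F xyz cradle 0.17 1.74 -8.39 sd 0.61 tcp -0.0409 0.0001 0.0801
tilt by tcp 31.397003371656762 r 0.14567088780211035 (.1441) 0.010758372051421784 24.991518259048462
top 207 tilt copper 29.56742912399462 resid 0.001270588139482449
scene 283 tilt copper 29.501402016769966 resid 0.0013778277612488414
wrist 948 tilt copper 30.595008663101133 resid 0.0004955196315713471
```

Call:
apply_moves:
  commands:
    - {"x": 0,"y": 0,"z": 0,"ax": 0,"ay": 0,"az": 0}
    - {"x": 0,"y": 0,"z": 0,"ax": 0,"ay": 0,"az": 0}
    - {"x": 0,"y": 0,"z": 0,"ax": 0,"ay": 0,"az": 0}
    - {"x": 0,"y": 0,"z": 0,"ax": 0,"ay": 0,"az": 0}
    - {"x": 0,"y": 0,"z": 0,"ax": 0,"ay": 0,"az": 0}
    - {"x": 0,"y": 0,"z": 0,"ax": 0,"ay": 0,"az": 0}
    - {"x": 0,"y": 0,"z": 0,"ax": 0,"ay": 0,"az": 0}
    - {"x": 0,"y": 0,"z": 0,"ax": 0,"ay": 0,"az": 0}
    - {"x": 0,"y": 0,"z": 0,"ax": 0,"ay": 0,"az": 0}
    - {"x": 0,"y": 0,"z": 0,"ax": 0,"ay": 0,"az": 0}
    - {"x": 0,"y": 0,"z": 0,"ax": 0,"ay": 0,"az": 0}
    - {"x": 0,"y": 0,"z": 0,"ax": 0,"ay": 0,"az": 0}

```text
t: 26.05
position: [0.5257, 0.2322, 0.175]
tcp_rot: [0.608, 0.794, 0.001, 0.0]
ft_force: [2.9, 4.3, -4.6]
grip_width: 0.0111
gripper_force: 25.0
```

Call:
apply_moves:
  commands:
    - {"x": 0,"y": -0.04,"z": 0.04,"ax": 0,"ay": 0,"az": 0}
    - {"x": 0,"y": -0.08,"z": 0.085,"ax": 0,"ay": 0,"az": 0}
    - {"x": 0,"y": -0.12,"z": 0.13,"ax": 0,"ay": 0,"az": 0}
    - {"x": 0,"y": -0.168,"z": 0.19,"ax": 0,"ay": 0,"az": 0}
    - {"x": 0,"y": -0.214,"z": 0.247,"ax": 0,"ay": 0,"az": 0}
    - {"x": 0,"y": -0.26,"z": 0.308,"ax": 0,"ay": 0,"az": 0}
    - {"x": 0,"y": -0.303,"z": 0.369,"ax": 0,"ay": 0,"az": 0}
    - {"x": 0,"y": -0.345,"z": 0.432,"ax": 0,"ay": 0,"az": 0}
    - {"x": 0,"y": -0.386,"z": 0.495,"ax": 0,"ay": 0,"az": 0}
    - {"x": 0,"y": -0.425,"z": 0.56,"ax": 0,"ay": 0,"az": 0}
    - {"x": 0,"y": -0.462,"z": 0.625,"ax": 0,"ay": 0,"az": 0}
    - {"x": 0,"y": -0.497,"z": 0.692,"ax": 0,"ay": 0,"az": 0}
    - {"x": 0,"y": -0.53,"z": 0.76,"ax": 0,"ay": 0,"az": 0}
    - {"x": 0,"y": -0.562,"z": 0.828,"ax": 0,"ay": 0,"az": 0}
    - {"x": 0,"y": -0.592,"z": 0.897,"ax": 0,"ay": 0,"az": 0}
    - {"x": 0,"y": -0.62,"z": 0.967,"ax": 0,"ay": 0,"az": 0}
    - {"x": 0,"y": -0.647,"z": 1.038,"ax": 0,"ay": 0,"az": 0}
    - {"x": 0,"y": -0.671,"z": 1.11,"ax": 0,"ay": 0,"az": 0}
    - {"x": 0,"y": -0.694,"z": 1.181,"ax": 0,"ay": 0,"az": 0}
    - {"x": 0,"y": -0.705,"z": 1.22,"ax": 0,"ay": 0,"az": 0}

```text
t: 28.05
position: [0.491, 0.2227, 0.1133]
tcp_rot: [0.608, 0.794, 0.0, 0.0]
ft_force: [0.0, 3.7, 0.4]
grip_width: 0.0113
gripper_force: 25.0
```

```bash
python3 tl.py
```

```text
t 28.2 F xyz cradle 2.98 3.34 -4.58 sd 0.23 tcp -0.077 -0.0 0.0181
tilt by tcp 2.8345885091794614 r 0.14496341062338705 (.1441) 0.011161931281224306 25.000171959400177
top 96 tilt copper 2.348408090086803 resid 0.001549709101273186
scene 287 tilt copper 0.7429037283712286 resid 0.0011294160593651717
wrist 2492 tilt copper 1.07523737040815 resid 0.0005678888352832599
```

Call:
apply_moves:
  commands:
    - {"x": 0,"y": -0.005,"z": 0.03,"ax": 0,"ay": 0,"az": 0}
    - {"x": 0,"y": -0.01,"z": 0.06,"ax": 0,"ay": 0,"az": 0}
    - {"x": 0,"y": -0.015,"z": 0.08,"ax": 0,"ay": 0,"az": 0}

```text
t: 28.65
position: [0.4903, 0.2225, 0.1103]
tcp_rot: [0.608, 0.794, 0.0, -0.0]
ft_force: [-3.1, 1.1, 14.0]
grip_width: 0.0112
gripper_force: 25.0
```

Call:
apply_moves:
  commands:
    - {"x": 0,"y": 0,"z": 0.03,"ax": 0,"ay": 0,"az": 0}
    - {"x": 0,"y": 0,"z": 0.06,"ax": 0,"ay": 0,"az": 0}

```text
t: 28.85
position: [0.4904, 0.2225, 0.1098]
tcp_rot: [0.608, 0.794, 0.0, -0.001]
ft_force: [-12.9, -1.8, 43.2]
grip_width: 0.011
gripper_force: 25.0
```

```bash
python3 tl.py
```

```text
t 29.0 F xyz cradle -8.88 2.16 31.36 sd 0.17 tcp -0.0776 -0.0 0.0149
tilt by tcp 1.5268780808043587 r 0.1446171265237879 (.1441) 0.011190038856075165 25.00542551279068
top 91 tilt copper 1.393824292250932 resid 0.0015769754892633744
scene 297 tilt copper 0.053579422353242076 resid 0.001010727357406718
wrist 2550 tilt copper 0.037901659383451435 resid 0.0005870365482945165
```

Level and on its feet. Relieve the press, let go and retreat.

Call:
apply_moves:
  commands:
    - {"x": 0,"y": 0,"z": -0.03,"ax": 0,"ay": 0,"az": 0}
    - {"x": 0,"y": 0,"z": -0.065,"ax": 0,"ay": 0,"az": 0}
    - {"x": 0,"y": 0,"z": -0.065,"ax": 0,"ay": 0,"az": 0}

```text
t: 29.45
position: [0.4903, 0.2225, 0.1102]
tcp_rot: [0.608, 0.794, 0.0, -0.0]
ft_force: [-0.3, 3.4, 4.3]
grip_width: 0.0114
gripper_force: 25.0
```

Call:
apply_moves:
  commands:
    - {"x": 0,"y": 0,"z": 0,"ax": 0,"ay": 0,"az": 0}
    - {"x": 0,"y": 0,"z": 0,"ax": 0,"ay": 0,"az": 0}
    - {"x": 0,"y": 0,"z": 0,"ax": 0,"ay": 0,"az": 0}
  fingers: 30

```text
t: 29.75
position: [0.4901, 0.2214, 0.1094]
tcp_rot: [0.608, 0.794, -0.001, 0.0]
ft_force: [-0.4, 0.8, 0.5]
grip_width: 0.0285
gripper_force: 0.0
```

Call:
apply_moves:
  commands:
    - {"x": 0,"y": 0,"z": -0.3,"ax": 0,"ay": 0,"az": 0}
    - {"x": 0,"y": 0,"z": -0.8,"ax": 0,"ay": 0,"az": 0}
    - {"x": 0,"y": 0,"z": -1.4,"ax": 0,"ay": 0,"az": 0}
    - {"x": -0.8,"y": 0,"z": -2.2,"ax": 0,"ay": 0,"az": 0}
    - {"x": -1.6,"y": 0,"z": -3.0,"ax": 0,"ay": 0,"az": 0}
    - {"x": -2.2,"y": 0,"z": -3.5,"ax": 0,"ay": 0,"az": 0}
    - {"x": -2.2,"y": 0,"z": -3.5,"ax": 0,"ay": 0,"az": 0}
    - {"x": -2.2,"y": 0,"z": -3.5,"ax": 0,"ay": 0,"az": 0}

```text
t: 30.55
position: [0.5199, 0.115, 0.2867]
tcp_rot: [0.609, 0.793, 0.002, 0.001]
ft_force: [0.7, 0.3, 0.5]
grip_width: 0.03
gripper_force: 0.0
```

```bash
python3 st2.py w8
python3 - <<'E'
from F import *
im,d,w=cloud('wrist');q=w-seat;a,b,z=q@X,q@Y,q[...,2]
m=(abs(b-.009)<.045)&(abs(a)<.028)&(abs(z-.006)<.004);A=np.c_[a[m],b[m],np.ones(m.sum())];x=np.linalg.lstsq(A,z[m],rcond=None)[0];print('plate slope deg',np.degrees(-x[0]),np.degrees(x[1]),x[2])
E
```

```text
t 30.55 [0.74 0.34 0.55] [0.5199 0.115  0.2867] 0.03000677554757039
plate 6102 a [-0.0294  0.0294] b [-0.0496  0.068 ] z 0.0061
fin top 208 a [-0.0139  0.0138] b [-0.0644 -0.0568] z 0.033
stop 141 a [-0.0117  0.0118] b [0.0687 0.074 ] z 0.0121
bar 1263 a [-0.0837 -0.0725] b [-0.0581  0.0588] z 0.0101
xyz [ 2.193 -0.006  2.388] a [ 0.006 -0.011 -0.031] t 30.6 rows 3.242098446143304 0.0230615321863653
plate slope deg -0.044810349435842535 -0.004460176042294195 0.006172058281407796
```

View pics/w8.png

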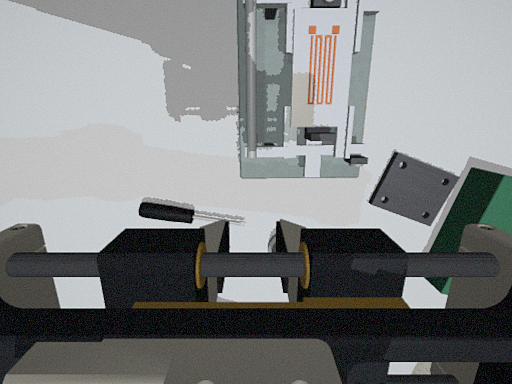

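The cradle is level (0.04°), the plate sits between jaw and stop exactly as before the tilt, and the robot is clear. Handing in.

```bash
python3 -c "
from rig import ctrl
print(ctrl.sign_off())"
```

```text
the job is handed in; nothing more can be done
None
```

The plate is in the cradle against the stop, with the jaw pressing it at about 7–8.5 N; the cradle was tilted to about 30.5°, held over a second and brought back level, and I handed in at about 31 s. While setting the cradle down, the force at the wrist peaked near 43 N through the fingers on the bar, not the gripper body.

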